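# Stop the parts feeder at its worn selector toggle and draw out the catch tray

## Task

The small parts feeder is still switched to run: bring its three-position toggle, under the hood of the grey switch station, to the centre off click, going by the pointer and the feel because the handle is loose, and do not let it go through to the reverse side. Only then hook the catch tray behind its far lip and draw it straight out from under the spout, at least 70 mm and at most 140 mm towards you, keeping it level with the two blades in it, and leave the bystanders where they are.

Things in the scene. Friction and masses are not known exactly. Their poses are not given: they have to be found in the camera images.
- station: grey switch station, fixed to the table: foot 150 (x) x 130 (y) mm, sloping front face, column behind, flat hood above. Origin on the table, on the middle line, 60 mm behind the foot's front edge; x away from the robot, y left, z up. The face slopes 40 degrees: its normal, (-0.643, 0, 0.766) in this frame, points up and to the robot; the toggle stands about along it
- hood_edge (a point): middle of the hood's front lower edge, 238 mm over the table; the hood is 126 mm wide, reaches back to the column and covers the toggle from straight above, so a gripper must come in below it, tilted about 35 to 50 degrees, from the robot's side
- toggle_pivot (a point): the toggle's pivot, on the face, 75 mm over the table. Its axis lies in the face and points up the slope, (0.766, 0, 0.643) in the station's frame: the toggle swings to the station's left and right
- selector (a joint): angle of the selector shaft, which the toggle must set: 0 = centre off detent, +0.42 rad = run (to the station's left, +y; it starts there or just short of it), -0.42 = reverse. Within some 0.1 rad of 0 a sprung ball snaps it to off; from 0.15 to 0.3 rad the spring pushes it outward, beyond that only friction acts. The push at the knob builds up to 7 to 12 N, then drops at the click
- pointer_tip (a point): tip of the steel pointer on the selector shaft, 44 mm from the pivot axis, 23 mm up the slope from the handle; it plays over a plate with three dots, of which the largest, in the middle, is off
- handle_knob (a point): middle of the toggle's black grip (20 mm thick, 32 mm long, top end 80 mm from the pivot, on an 11 mm rod); this point is 70 mm from the pivot. The handle is worn loose: it swings about 0.16 rad freely to either side before it takes the selector shaft along, so its position does not tell the selector's
- handle (a joint): angle of the loose handle relative to the selector shaft, -0.16 to +0.16 rad, positive to the station's +y; its resting value is of no matter
- feeder: parts feeder, fixed to the table: grey column 110 mm wide, aluminium hopper on top, steel spout 80 mm wide sloping down to the robot. Origin on the table, about under the spout's front edge, on the middle line; x away from the robot, y left, z up. Column and foot begin at x = +72 mm; between them and the tray the table is free
- spout_edge (a point): middle of the spout's front lower edge, 190 mm over the table; a gripper that reaches behind the tray's far rim must lean in below it
- tray: loose aluminium catch tray, 110 (x) x 120 (y) x 43 mm, walls 4 mm, with a 6 mm rolled rim on all sides, 0.3 kg; origin: centre of its underside, axes as the feeder's. It stands with its far edge about under the spout's front edge (0 to 10 mm either way)
- tray_far_lip (a point): middle of the tray's far rim (away from the robot), 40 mm over the table
- blade_a: clipper blade 32x44x8 mm lying in the tray, left; origin at its underside
- blade_b: clipper blade 32x44x8 mm lying in the tray, right; origin at its underside
- paste_tin: bystander: round tin, 60 mm wide, 24 mm high, in front of the switch station; origin at its underside
- oil_bottle: bystander: upright bottle, 37 mm wide, 113 mm high, at the back, right of the feeder; origin at its underside
- driver_red: bystander: screwdriver 190 mm long, lying on the table at the right

How it is judged (in metres and radians):
On the way, in this order (a step that is already met when the one before it is completed fails the run):
1. the selector is in its centre off detent, with the tray still in its place (value of joint selector between -0.06 and 0.06 rad and distance of tray from where it was at the start of the episode below 0.02 m), for 0.3 s.
2. the tray is drawn out at least 70 mm (distance of tray from where it was at the start of the episode above 0.068 m and value of joint selector between -0.06 and 0.06 rad), for 0.2 s.
At the end, for the whole second after the job is handed in: the selector shaft stands within 0.06 rad of centre off; the tray stands flat and still on the table, drawn 68 to 145 mm from its first place towards the robot, less than 45 mm off the feeder's middle line, with both blades in it (all of step 2 and distance of tray from where it was at the start of the episode below 0.145 m and x of tray in the frame of feeder below -0.11 m and y of tray in the frame of feeder between -0.045 and 0.045 m and height (world z) of tray below 0.006 m and angle between tray's own z axis and vertical below 0.06 rad and linear speed of tray below 0.02 m/s and distance between each of blade_a, blade_b and tray below 0.075 m); the robot touches nothing.
It fails at once if the selector is thrown through to the reverse side (value of joint selector below -0.25 rad).
It fails at once if the tray is drawn out while the selector is not at off (distance of tray from where it was at the start of the episode above 0.025 m and value of joint selector above 0.12 rad).
It fails at once if the tray is tipped or lifted (angle between tray's own z axis and vertical above 0.3 rad or height (world z) of tray above 0.03 m).
It fails at once if a bystander is displaced (distance of any of paste_tin, oil_bottle, driver_red from where it was at the start of the episode above 0.03 m).
It also fails if it takes over 70 s, if anything falls off the work surface, if the arm or the gripper's body presses on something with over 40 N, if the wrist force passes 120 N, or if a joint passes its speed limit or range.

## Robot

A 6-joint arm with a two-finger parallel gripper is mounted at the origin on a cart in front of the work surface, level with it; the furniture and walls round the work are solid. World frame = base frame: x ahead of the robot, y to its left, z up, the work surface at z = 0. Lengths are in mm, angles in rad, forces in N, time in s.
With the tool pointing down it reaches from about 350 to 925 mm from the base axis. Payload 6.4 kg.
Tool frame: the origin (TCP) lies where the fingers leave the gripper's body, on its centre line; the fingertips stand 73 mm ahead of it and the grasp point (between the pads) lies env.grasp_offset ahead of it (env.grasp_offset is the distance from the TCP to the grasp point, in mm); z points along the fingers, y is the line along which they close (so a half turn about z gives the same grasp; the last joint's range is limited). The gripper opens to 85 mm and grips with 20 to 120 N. Pads are 22 mm wide; open, the fingers measure 114 mm over their backs; the gripper's body (76 mm by 85 mm) begins 54 mm behind the grasp point. The pads swing forward as they close: fully open they stand 13 mm farther back than shut.
Start: joints at [-1.356, 0.245, 1.558, -0, 1.339, -0.174], TCP at [246.407, -601.497, 303.89] pointing down, gripper open.
Joint ranges: [-3.13, 3.13], [-1.02, 2.26], [0.13, 2.54], [-0.95, 4.09], [0.21, 2.88], [-2.74, 2.74]. Speed limits (rad/s): [2.57, 2.57, 3.14, 3.14, 3.14, 3.14].

## Interface

Orientations are given as a unit quaternion [x, y, z, w].
In Python, from cell import env, optics gives the robot as it stands.
- The arm moves only by the tool jog_arm, never from a script. Its argument "increments" is a list of rows, each an object with "xyz": the shift along the tool's x, y, z in m, a list of three; "delta_rot": the turn, a rotation vector about the tool's x, y, z in degrees, a list of three; "hand": the finger opening in m, from 0 to 0.0854. A call has 1 to 12 rows; each row is the pose to reach, as a shift and turn from the pose commanded when the call began, along the tool's axes at that moment; what a row does not reach only later rows make up. A row lasts 1/10 s, in which the tool goes at most 50 mm and 8.59 degrees, less where a joint would pass 70% of its speed; a pose out of reach is approached as far as the arm can. A call with a gripper value outside its range is refused whole. The fingers move at their own pace and stop on an object; "squeeze" is the grip in N (left out, the last holds). Time passes only in rows, so rows that repeat a pose let the fingers close. It gives the time, the measured TCP pose, the force, the opening and the grip force at its end, in the units of the state.
- env.get_obs(): the state, without advancing time (a new reading comes with each control period).
- optics.read_camera(name): name is "scene" or "side" or "wrist"; returns (picture, depth): 480x640x3 uint8, red, green, blue; 480x640 float32, mm along the optical axis (not along the pixel's ray), 0 where there is no reading.
- optics.camera_info(name): a dict with "fx", "fy", "cx", "cy" (pixels), "cam_to_world" (4x4, takes a point from camera to world coordinates). Camera axes: x right, y down, z forward; pixel columns grow to the right and rows downward; lengths in mm; the calibration is good to about 2 mm. The wrist camera is an equidistant fisheye: a pixel r from the principal point sees the ray r / f radians off the axis. A picture is of the moment at which its call begins: read the wrist's pose just before it. camera_info takes no time and is no camera call; for the wrist camera it gives the pose at the moment of the call.
- env.job_done(): hands the job in; it is judged then, once.
The state is a dict: "time": time; "joint_positions": joint angles; "dq": joint speeds; "joint_torque": joint torques, N m; "position": TCP position; "ee_rot": TCP orientation; "force": force on the tool from outside, world axes, zero at the start; "wrist_torque": the same for the moment, N m; "finger_gap": finger opening in mm; "finger_force": force on a finger pad.
Only numpy, scipy, OpenCV 4.12 (cv2) and the standard library are available. Lean on these libraries where they do the work, as an engineer would, in place of code of your own. Each camera call takes 0.05 s, during which the arm holds its last target. There are 200 camera calls.

## Working session

There is one attempt and no reset: what is moved stays moved. The work goes in short steps, Python scripts to look and compute and a tool call to move; the robot and the scene stay as the last step left them, time stands still between calls to the robot, and variables do not carry over. Pictures are saved under pics/ and viewed, at most 11 in all, crops included, and the job is handed in when it is done.

Besides the shell and the picture viewer there is one more tool, called after "Request:" as name(argument=value, ...), one argument or row to a line, values as JSON. jog_arm: Moves the arm, as the interface text tells. Its arguments: {"type":"object","properties":{"increments":{"type":"array"},"squeeze":{"type":"number"}},"required":["increments"]}

```bash
ls; mkdir -p pics; cat > h.py <<'E'
import numpy as np, cv2
from cell import env, optics
from scipy.spatial.transform import Rotation as R
def shot(n):
    ci=optics.camera_info(n); p,d=optics.read_camera(n); return ci,p,d
def pt(ci,d,u,v):
    z=d[int(v),int(u)]; q=np.array([(u-ci["cx"])/ci["fx"]*z,(v-ci["cy"])/ci["fy"]*z,z,1]); return (np.array(ci["cam_to_world"])@q)[:3]
def cloud(ci,d):
    v,u=np.mgrid[:480,:640]; q=np.stack([(u-ci["cx"])/ci["fx"]*d,(v-ci["cy"])/ci["fy"]*d,d,np.ones_like(d)],-1)
    return (q@np.array(ci["cam_to_world"]).T)[...,:3]
def proj(ci,P):
    q=np.linalg.inv(np.array(ci["cam_to_world"]))@np.r_[P,1]; return ci["fx"]*q[0]/q[2]+ci["cx"],ci["fy"]*q[1]/q[2]+ci["cy"]
E
python3 - <<'E'
from h import *
print(env.get_obs(), env.grasp_offset)
for n in("scene","side"):
    ci,p,d=shot(n); cv2.imwrite(f"pics/{n}0.png",p[...,::-1]); np.savez(f"{n}0.npz",p=p,d=d,ci=np.array(ci,dtype=object)); print(n,ci)
E
```

```text
pics
{'time': 0.0, 'joint_positions': array([-1.35608963e+00,  2.45800529e-01,  1.55904860e+00,  2.16628800e-05,
        1.33868078e+00, -1.74080813e-01]), 'dq': array([-0.00066074,  0.00046202, -0.00107678,  0.00102288,  0.00022284,
       -0.00295726]), 'joint_torque': array([-3.87361470e-04, -4.29508352e+01, -3.26124394e+01, -1.81288028e-04,
        5.34881154e-03, -1.37035535e-06]), 'position': array([ 246.32134811, -601.05694471,  302.77025392]), 'ee_rot': array([ 9.81164982e-01,  1.93169200e-01, -9.13795440e-06, -9.68641739e-04]), 'force': array([ 0.83285804, -0.1104535 , -0.4711449 ]), 'wrist_torque': array([-0.00217947,  0.01942337, -0.01785698]), 'finger_force': 0.0, 'finger_gap': 85.3754528128624} 53.900000000000006
scene {'fx': 498.4221477640245, 'fy': 498.4221477640245, 'cx': 318.3149279498363, 'cy': 238.96505205846552, 'cam_to_world': array([[-4.70937507e-01, -3.49196667e-01,  8.10110827e-01,
        -2.46650213e+02],
       [-8.81805603e-01,  2.12607447e-01, -4.20971438e-01,
         5.52145044e+02],
       [-2.52337715e-02, -9.12611506e-01, -4.08048398e-01,
         5.80296743e+02],
       [ 0.00000000e+00,  0.00000000e+00,  0.00000000e+00,
         1.00000000e+00]])}
side {'fx': 479.2868045532593, 'fy': 479.2868045532593, 'cx': 326.81377031474415, 'cy': 238.92044707613636, 'cam_to_world': array([[-1.91187712e-01, -8.40913649e-01,  5.06272154e-01,
         7.24380341e-01],
       [-9.81502952e-01,  1.58551260e-01, -1.07300755e-01,
         2.43857240e+02],
       [ 9.96058160e-03, -5.17422200e-01, -8.55672282e-01,
         1.08684403e+03],
       [ 0.00000000e+00,  0.00000000e+00,  0.00000000e+00,
         1.00000000e+00]])}
```

View pics/scene0.png

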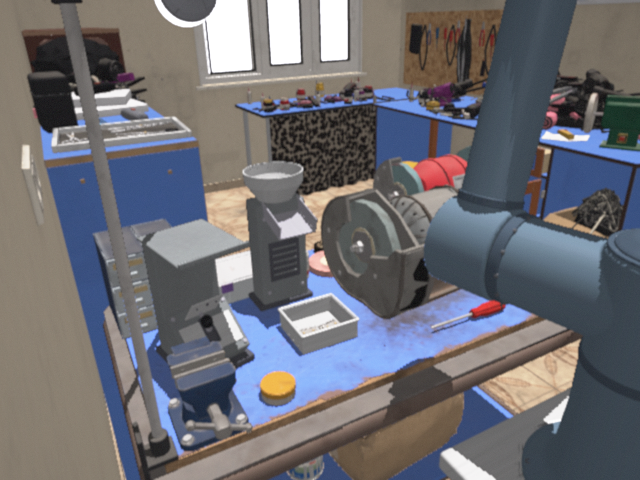

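View pics/side0.png

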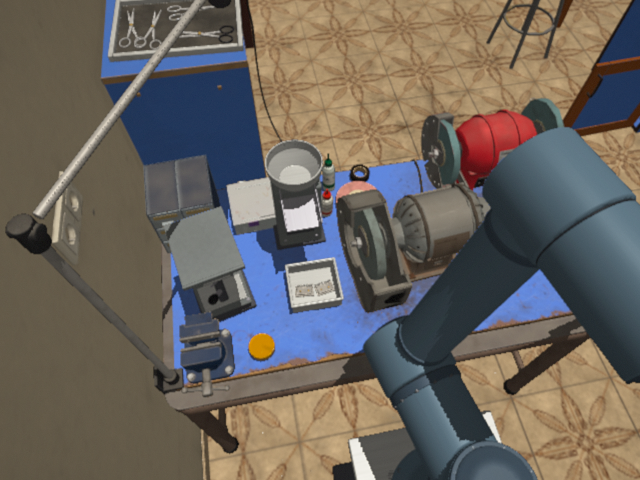

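The scene view shows the station at about (200,290), with a vise in front-left of it. The tray is at (318,322), the feeder at (280,240), the tin at (278,387) and the driver at (475,315). The side view shows the toggle below the hood at (215,298), the tray at (313,285), and the grinder right of the tray at (375,250).

```bash
python3 - <<'E'
from h import *
for n in("scene","side"):
    f=np.load(f"{n}0.npz",allow_pickle=True); ci=f["ci"].item(); d=f["d"]; C=cloud(ci,d)
    np.set_printoptions(precision=1,suppress=True)
    pts={"scene":dict(hoodL=(146,237),hoodM=(185,243),knob=(208,322),tin=(278,381),traymid=(322,322),spout=(300,222),grind=(345,250)),
     "side":dict(hood=(205,245),hoodFL=(183,288),hoodFR=(244,266),knob=(213,299),tin=(261,346),tray=(315,275),spout=(300,215),vise=(200,345),grind=(352,230),grindB=(395,290))}[n]
    for k,(u,v) in pts.items(): print(n,k,C[v,u])
    v,u=np.mgrid[:480,:640]
    if n=="side":
        m=(d>0)&(u>160)&(u<255)&(v>195)&(v<330)&(C[...,2]>225)&(C[...,2]<290)&(C[...,1]<330+100)
        P=C[m]; print("hood z",np.percentile(P[:,2],[1,10,50,90,99])); print(len(P))
        r=cv2.minAreaRect(P[:,:2].astype(np.float32)); print(r,cv2.boxPoints(r))
    m=(d>0)&(C[...,2]>34)&(C[...,2]<46)&(u>270)&(u<362)&(v>250)&(v<355)&(C[...,0]<720)
    m=m.astype(np.uint8); nc,l,s,c=cv2.connectedComponentsWithStats(m)
    for i in range(1,nc):
        if s[i,4]>60:
            P=C[l==i]; r=cv2.minAreaRect(P[:,:2].astype(np.float32)); print(n,"tray?",s[i],r,cv2.boxPoints(r).tolist())
E
```

```text
scene hoodL [581.9 452.7 243.8]
scene hoodM [523.3 400.8 243.1]
scene knob [451.9 396.8 127.9]
scene tin [377.5 311.2  25. ]
scene traymid [524.2 148.3   3.2]
scene spout [596.9 154.3 202.3]
scene grind [596.3  49.4 114.3]
scene tray? [271 279  37  15 179] ((636.3834228515625, 168.87274169921875), (9.233572959899902, 90.98194122314453), 2.2258071899414062) [[630.0033569335938, 214.15008544921875], [633.5369262695312, 123.23678588867188], [642.7634887695312, 123.59539794921875], [639.2299194335938, 214.50869750976562]]
scene tray? [278 293  82  47 751] ((505.90460205078125, 167.25381469726562), (127.62313079833984, 119.97647094726562), 89.13175201416016) [[444.956298828125, 104.35858154296875], [564.9189453125, 102.54055786132812], [566.8529052734375, 230.1490478515625], [446.8902587890625, 231.96707153320312]]
side hood [531.3 384.4 243.8]
side hoodFL [439.1 430.6 249.9]
side hoodFR [467.5 311.5 245.4]
side knob [461.8 394.3 133.4]
side tin [377.1 312.5  24.6]
side tray [542.5 157.7   3.9]
side spout [596.  179.6 202.5]
side vise [373.7 432.4 108.3]
side grind [606.3  52.4  86.5]
side grindB [381.1  19.2 198.7]
hood z [240.6 242.4 244.5 247.1 251.2]
3596
((531.9002685546875, 386.3988037109375), (164.9998321533203, 121.79473876953125), 11.932402610778809) [[438.6 428.9]
 [463.8 309.8]
 [625.2 343.9]
 [600.  463. ]]
side tray? [285 257  58  51 519] ((508.56646728515625, 168.22059631347656), (126.65489959716797, 117.95852661132812), 89.76292419433594) [[449.32568359375, 105.13772583007812], [567.283203125, 104.649658203125], [567.8072509765625, 231.303466796875], [449.8497314453125, 231.79153442382812]]
```

```bash
python3 - <<'E'
import cv2,numpy as np
a=cv2.imread("pics/scene0.png")[225:425,130:370]; b=cv2.imread("pics/side0.png")[190:400,160:420]
cv2.imwrite("pics/c1.png",np.hstack([cv2.resize(a,(400,500),interpolation=2),cv2.resize(b,(400,500),interpolation=2)]))
E
```

```text
(no output)
```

View pics/c1.png

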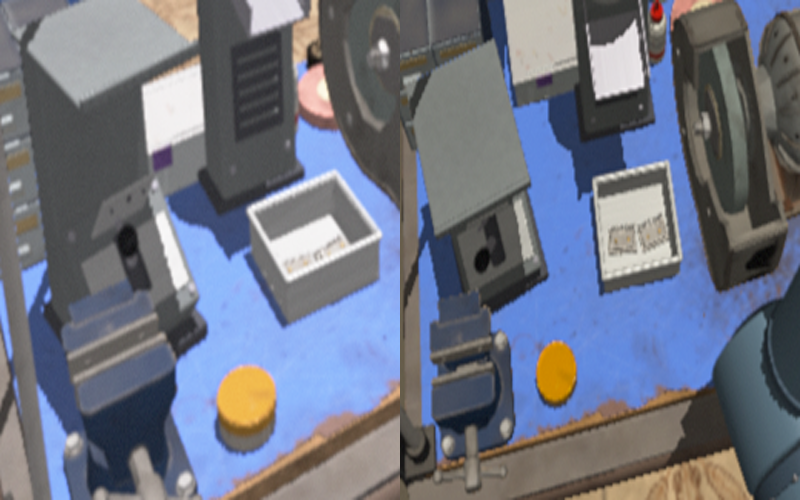

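The crop shows the toggle's black knob at crop-left (128,240), leaning towards +y, with the dot plate at (130,200) behind it. The pointer isn't resolved at this size. I'll fit the face, pole and spout, then move the wrist camera in front.

```bash
cat >> h.py <<'E'
np.set_printoptions(precision=1,suppress=True)
def inc(P,Rm,start=None):
    o=env.get_obs(); R0=R.from_quat(o["ee_rot"]); p0=o["position"]
    if start: p0,R0=start
    x=R0.inv().apply(np.array(P)-p0)/1000; rv=np.degrees((R0.inv()*Rm).as_rotvec())
    print("xyz",np.round(x,4).tolist(),"rot",np.round(rv,2).tolist(),"rows",max(np.linalg.norm(x)/.05,np.linalg.norm(rv)/8.59))
    return np.array(P),Rm
def toolrot(z,y):
    z=np.array(z,float);z/=np.linalg.norm(z);y=np.array(y,float);y-=z*(y@z);y/=np.linalg.norm(y)
    return R.from_matrix(np.c_[np.cross(y,z),y,z])
yaw=np.radians(11.95); sx=np.array([np.cos(yaw),np.sin(yaw),0]); sy=np.array([-np.sin(yaw),np.cos(yaw),0]); sz=np.array([0,0,1.])
sn=-.643*sx+.766*sz; su=.766*sx+.643*sz
E
python3 - <<'E'
from h import *
H=np.array([451.2,369.4,0])
for n in("scene","side"):
    f=np.load(f"{n}0.npz",allow_pickle=True); ci=f["ci"].item(); d=f["d"]; C=cloud(ci,d)
    S=np.stack([(C-H)@sx,(C-H)@sy,C[...,2]],-1)
    m=(d>0)&(abs(S[...,1])<50)&(S[...,0]>0)&(S[...,0]<90)&(S[...,2]>30)&(S[...,2]<110)
    # face: plane with normal sn -> distance
    q=(C-H)[m]@sn; h,e=np.histogram(q,bins=np.arange(-60,60,2)); k=h.argmax(); print(n,m.sum(),"face n-dist mode",e[k],h[k-2:k+3])
    # knob: protrudes >45 over face
    f0=np.median(q[(q>e[k]-3)&(q<e[k]+5)]); xp=(75*.766-f0)/.643; print("f0",f0,"pivot x rel hood",xp)
    mk=(d>0)&(abs(S[...,1])<60)&(S[...,2]<160)&((C-H)@sn-f0>35)&((C-H)@sn-f0<90)&(S[...,0]>-20)
    print("knob pts",mk.sum(),np.median(S[mk],0),np.percentile(S[mk],[5,95],axis=0), "ndist",np.percentile(((C-H)@sn-f0)[mk],[5,50,95]))
    if n=="scene":
        for u,v in((100,150),(130,300),(150,400),(84,60)): print("pole",C[v,u])
    m=(C[...,2]>183)&(C[...,2]<290)&(C[...,0]>520)&(C[...,0]<660)&(C[...,1]>100)&(C[...,1]<215)&(d>0)
    print("spout", np.percentile(C[m],[1,3,50,97],axis=0))
    m=(C[...,2]>24)&(C[...,0]>300)&(C[...,0]<700)&(C[...,1]>-150)&(C[...,1]<100)&(d>0)
    print("grinder",np.percentile(C[m],[1,50,99],axis=0))
E
```

```text
scene 1906 face n-dist mode 18 [ 80 362 711 384  93]
f0 19.03219193313928 pivot x rel hood 59.747757491229734
knob pts 470 [ 15.7  25.6 127.6] [[-16.4 -20.6 106.9]
 [ 60.7  56.1 141.1]] ndist [38.2 62.4 75.6]
pole [338.3 512.7 453.3]
pole [337.2 514.  265.1]
pole [337.3 515.  106.7]
pole [340.6 510.1 545.5]
spout [[561.4 130.  189.7]
 [564.3 137.1 192.3]
 [616.8 171.6 223.4]
 [641.6 213.4 286.4]]
grinder [[ 376.2 -132.8   46.4]
 [ 496.3   48.   166.3]
 [ 626.    84.5  254.1]]
side 1328 face n-dist mode 18 [ 94 271 385 247  92]
f0 18.973339549490188 pivot x rel hood 59.839285304058805
knob pts 289 [ 13.   28.9 124.3] [[-17.6 -12.4 106.4]
 [ 56.9  57.6 143.1]] ndist [42.7 66.9 76.5]
spout [[565.9 126.3 192.6]
 [568.  129.  194.1]
 [613.4 172.3 211. ]
 [649.5 212.1 285.2]]
grinder [[ 379.1 -147.    42.6]
 [ 508.     0.5  189.4]
 [ 620.6   84.4  259.3]]
```

```bash
cat >> h.py <<'E'
PV=np.array([451.2,369.4,75])+59.8*sx
RT=toolrot(-sn,-sy)
def onhandle(a,dist): # TCP pose, tool axis along handle angle a, TCP dist from pivot
    ax=np.cos(a)*sn+np.sin(a)*sy; return PV+dist*ax, toolrot(-ax,-(np.cos(a)*sy-np.sin(a)*sn))
E
python3 - <<'E'
from h import *
R0=R.from_quat(env.get_obs()["ee_rot"])
a=inc([330,-480,430],R0); b=inc([430,80,430],R0,a); c=inc(PV+sn*250,RT,b); print(c[0])
E
```

```text
xyz [0.1234, -0.0806, -0.127] rot [0.0, 0.0, 0.0] rows 3.89054115653812
xyz [0.3048, -0.4803, 0.001] rot [0.0, 0.0, 0.0] rows 11.377170122662312
xyz [0.0299, -0.2776, 0.164] rot [-3.7, 39.89, 9.87] rows 6.475772106480904
[352.4 348.5 266.5]
```

Request:
jog_arm(
  increments=[
    {"xyz": [0.123,-0.081,-0.127],"delta_rot": [0,0,0],"hand": 0.034},
    {"xyz": [0.123,-0.081,-0.127],"delta_rot": [0,0,0],"hand": 0.034},
    {"xyz": [0.123,-0.081,-0.127],"delta_rot": [0,0,0],"hand": 0.034},
    {"xyz": [0.123,-0.081,-0.127],"delta_rot": [0,0,0],"hand": 0.034},
    {"xyz": [0.123,-0.081,-0.127],"delta_rot": [0,0,0],"hand": 0.034},
  ],
)

```text
time: 0.6
position: [332.0, -478.1, 436.7]
ee_rot: [0.981, 0.195, 0.001, 0.004]
force: [-0.5, -0.2, -0.0]
finger_gap: 34.0
finger_force: 0.0
```

Request:
jog_arm(
  increments=[
    {"xyz": [0.305,-0.48,0],"delta_rot": [0,0,0],"hand": 0.034},
    {"xyz": [0.305,-0.48,0],"delta_rot": [0,0,0],"hand": 0.034},
    {"xyz": [0.305,-0.48,0],"delta_rot": [0,0,0],"hand": 0.034},
    {"xyz": [0.305,-0.48,0],"delta_rot": [0,0,0],"hand": 0.034},
    {"xyz": [0.305,-0.48,0],"delta_rot": [0,0,0],"hand": 0.034},
    {"xyz": [0.305,-0.48,0],"delta_rot": [0,0,0],"hand": 0.034},
    {"xyz": [0.305,-0.48,0],"delta_rot": [0,0,0],"hand": 0.034},
    {"xyz": [0.305,-0.48,0],"delta_rot": [0,0,0],"hand": 0.034},
    {"xyz": [0.305,-0.48,0],"delta_rot": [0,0,0],"hand": 0.034},
    {"xyz": [0.305,-0.48,0],"delta_rot": [0,0,0],"hand": 0.034},
    {"xyz": [0.305,-0.48,0],"delta_rot": [0,0,0],"hand": 0.034},
    {"xyz": [0.305,-0.48,0],"delta_rot": [0,0,0],"hand": 0.034},
  ],
)

```text
time: 1.8
position: [429.7, 82.9, 429.7]
ee_rot: [0.981, 0.195, -0.001, -0.001]
force: [1.1, -0.5, 0.2]
finger_gap: 33.9
finger_force: 0.0
```

```bash
python3 - <<'E'
from h import *
o=env.get_obs(); print(o["time"],o["position"],o["finger_gap"],o["joint_positions"])
inc(PV+sn*250,RT)
E
```

```text
1.8 [429.7  82.9 429.7] 33.910474919658796 [-0.1 -0.4  1.9  0.   1.6  1.1]
xyz [0.0306, -0.2747, 0.1635] rot [-3.76, 39.98, 10.1] rows 6.423050859983231
```

Request:
jog_arm(
  increments=[
    {"xyz": [0.03,-0.275,0.163],"delta_rot": [-3.8,40,10.1],"hand": 0.034},
    {"xyz": [0.03,-0.275,0.163],"delta_rot": [-3.8,40,10.1],"hand": 0.034},
    {"xyz": [0.03,-0.275,0.163],"delta_rot": [-3.8,40,10.1],"hand": 0.034},
    {"xyz": [0.03,-0.275,0.163],"delta_rot": [-3.8,40,10.1],"hand": 0.034},
    {"xyz": [0.03,-0.275,0.163],"delta_rot": [-3.8,40,10.1],"hand": 0.034},
    {"xyz": [0.03,-0.275,0.163],"delta_rot": [-3.8,40,10.1],"hand": 0.034},
    {"xyz": [0.03,-0.275,0.163],"delta_rot": [-3.8,40,10.1],"hand": 0.034},
    {"xyz": [0.03,-0.275,0.163],"delta_rot": [-3.8,40,10.1],"hand": 0.034},
    {"xyz": [0.03,-0.275,0.163],"delta_rot": [-3.8,40,10.1],"hand": 0.034},
    {"xyz": [0.03,-0.275,0.163],"delta_rot": [-3.8,40,10.1],"hand": 0.034},
  ],
)

```text
time: 2.8
position: [354.0, 345.1, 268.3]
ee_rot: [0.934, 0.095, 0.342, -0.034]
force: [-0.2, -1.1, -0.1]
finger_gap: 33.8
finger_force: 0.0
```

```bash
cat >> h.py <<'E'
def wproj(ci,P):
    q=(np.linalg.inv(np.array(ci["cam_to_world"]))@np.r_[P,1])[:3]; r=np.hypot(q[0],q[1]); t=np.arctan2(r,q[2]); return ci["fx"]*t*q[0]/r+ci["cx"],ci["fy"]*t*q[1]/r+ci["cy"]
def wray(ci,u,v):
    a=(u-ci["cx"])/ci["fx"];b=(v-ci["cy"])/ci["fy"];t=np.hypot(a,b); c=np.array([np.sin(t)*a/t,np.sin(t)*b/t,np.cos(t)]); M=np.array(ci["cam_to_world"]); return M[:3,3],M[:3,:3]@c
def onplane(ci,u,v,P0,n):
    o,r=wray(ci,u,v); return o+r*((P0-o)@n)/(r@n)
E
python3 - <<'E'
from h import *
o=env.get_obs(); print(o["time"],o["position"],PV+sn*250)
ci,p,d=shot("wrist"); np.savez("w1.npz",p=p,d=d,ci=np.array(ci,dtype=object)); cv2.imwrite("pics/w1.png",p[...,::-1])
print(ci,wproj(ci,PV),wproj(ci,PV+70*sn))
E
```

```text
2.8 [354.  345.1 268.3] [352.4 348.5 266.5]
{'fx': 371.64829954431775, 'fy': 371.64829954431775, 'cx': 320.9152994058246, 'cy': 239.75778967825354, 'cam_to_world': array([[  0.2,  -0.9,   0.4, 372.2],
       [ -1. ,  -0.2,   0.1, 348.4],
       [  0. ,  -0.4,  -0.9, 374.2],
       [  0. ,   0. ,   0. ,   1. ]])} (np.float64(314.8981051218409), np.float64(217.00255865205185)) (np.float64(313.82524318059757), np.float64(242.05805124314296))
```

View pics/w1.png

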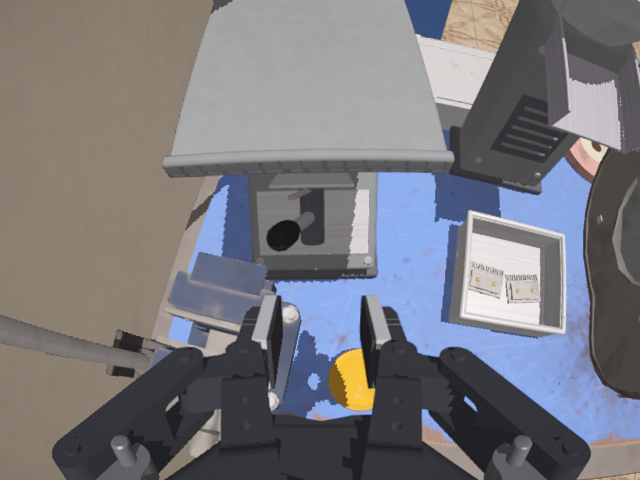

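```bash
cat >> h.py <<'E'
def ang(ci,u,v,up):
    q=onplane(ci,u,v,PV+up*su,su)-PV; return np.arctan2(q@sy,q@sn),np.hypot(q@sy,q@sn)
E
python3 - <<'E'
from h import *
f=np.load("w1.npz",allow_pickle=True); ci=f["ci"].item()
print("knob",ang(ci,283,236,0))
for a in(.42,.3,0,-.42): print("ptr",a,wproj(ci,PV+23*su),wproj(ci,PV+23*su+44*(np.cos(a)*sn+np.sin(a)*sy)))
for a in(.25,.36,.5): print("knob",a,wproj(ci,PV+80*(np.cos(a)*sn+np.sin(a)*sy)))
c=f["p"][165:265,235:385,::-1]; cv2.imwrite("pics/w1c.png",cv2.resize(c,(750,500),interpolation=2))
E
```

```text
knob (np.float64(0.3980948477385516), np.float64(60.15376536794528))
ptr 0.42 (np.float64(314.7085741437192), np.float64(191.61243120822078)) (np.float64(290.84683938366885), np.float64(201.54820353200148))
ptr 0.3 (np.float64(314.7085741437192), np.float64(191.61243120822078)) (np.float64(297.0951704768378), np.float64(202.00808960137738))
ptr 0 (np.float64(314.7085741437192), np.float64(191.61243120822078)) (np.float64(314.03657296044116), np.float64(202.4457659222203))
ptr -0.42 (np.float64(314.7085741437192), np.float64(191.61243120822078)) (np.float64(337.401253323971), np.float64(201.3018997494635))
knob 0.25 (np.float64(285.12783156414685), np.float64(245.63241470753937))
knob 0.36 (np.float64(273.5677141032438), np.float64(244.43763178391285))
knob 0.5 (np.float64(260.27080059157055), np.float64(242.3675608176892))
```

View pics/w1c.png

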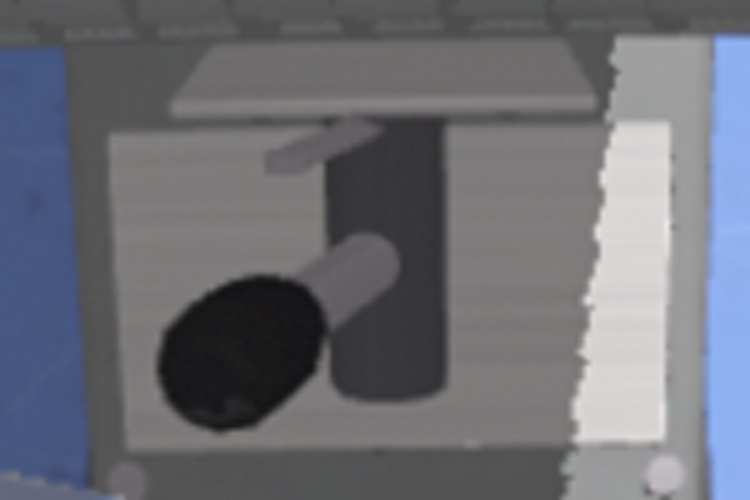

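The crop shows the pointer tip at full-image (289,197), so the selector is at run (predicted (291,201)). The knob is centred at about (283,236). Next I'll refine the pivot with wrist depth.

```bash
python3 - <<'E'
from h import *
f=np.load("w1.npz",allow_pickle=True); ci=f["ci"].item(); p=f["p"].astype(int); d=f["d"]
def w3(u,v):
    o,r=wray(ci,u,v); zc=np.array(ci["cam_to_world"])[:3,2]; return o+r*d[v,u]/(r@zc)
L=lambda P:np.array([(P-PV)@sy,(P-PV)@su,(P-PV)@sn])
m=(p.max(2)<35); m[:, :262]=0; m[:,303:]=0; m[:215]=0; m[255:]=0
K=np.array([L(w3(u,v)) for v,u in np.argwhere(m)]); print("knob y,up,n",len(K),K.mean(0),np.percentile(K,[3,97],axis=0))
for k,(u,v) in dict(face1=(265,245),face2=(345,245),face3=(345,200),rod=(309,216),shaft=(313,230),shaft2=(318,205),ptr=(290,197),ptr2=(303,192),hoodR=(449,163),hoodL=(168,163),faceL=(258,225),faceR=(368,225)).items(): print(k,L(w3(u,v)))
E
```

```text
knob y,up,n 675 [21.5  6.2 70.9] [[12.5 -2.1 55.9]
 [31.5 12.  75.7]]
face1 [ 46.  -26.1   0.2]
face2 [-27.2 -26.2   0.8]
face3 [-26.7  15.2  -0.9]
rod [ 4.7  5.7 18.3]
shaft [ 1.6 -8.8 10.9]
shaft2 [-2.9 13.1  9.6]
ptr [18.3 27.1 42.4]
ptr2 [ 9.1 27.5 24.9]
hoodR [-59.2  68.2 168.5]
hoodL [ 60.3  69.4 170.2]
faceL [51.9 -7.7 -2.3]
faceR [-47.9  -7.9  -1.3]
```

```bash
cat >> h.py <<'E'
PV=PV+4*su
t50=np.radians(50); z50=np.sin(t50)*sx-np.cos(t50)*sz; R50=toolrot(z50,-sy)
def fork(y,n=70): return PV+n*sn+y*sy-53.9*z50
E
python3 - <<'E'
from h import *
a=inc(fork(20)-120*z50,R50); print(a[0]); b=inc(fork(20),R50,a); print(b[0])
E
```

```text
xyz [-0.0286, -0.0238, 0.0096] rot [0.31, 9.79, -0.2] rows 1.1405629227711498
[334.2 365.1 243. ]
xyz [-0.0, -0.0, 0.12] rot [0.0, 0.0, 0.0] rows 2.3999999999999995
[424.1 384.1 165.8]
```

Request:
jog_arm(
  increments=[
    {"xyz": [-0.029,-0.024,0.01],"delta_rot": [0.3,9.8,-0.2],"hand": 0.046},
    {"xyz": [-0.029,-0.024,0.01],"delta_rot": [0.3,9.8,-0.2],"hand": 0.046},
    {"xyz": [-0.029,-0.024,0.01],"delta_rot": [0.3,9.8,-0.2],"hand": 0.046},
    {"xyz": [-0.029,-0.024,0.01],"delta_rot": [0.3,9.8,-0.2],"hand": 0.046},
  ],
)

```text
time: 3.25
position: [337.3, 358.5, 251.0]
ee_rot: [0.904, 0.097, 0.413, -0.047]
force: [-0.1, -0.2, 1.8]
finger_gap: 45.9
finger_force: 0.0
```

```bash
python3 - <<'E'
from h import *
print(env.get_obs()["position"]); inc(fork(20),R50)
ci,p,d=shot("wrist"); np.savez("w2.npz",p=p,d=d,ci=np.array(ci,dtype=object)); cv2.imwrite("pics/w2.png",p[...,::-1])
pc=np.array(ci["cam_to_world"])[:3,3]; o=env.get_obs(); r=R.from_quat(o["ee_rot"]).inv().apply(pc-o["position"]); print("cam in tool",r)
m=(p.max(2)<35); m[:, :240]=0; m[:,320:]=0; m[:150]=0; m[270:]=0
def w3(u,v):
    o,r=wray(ci,u,v); zc=np.array(ci["cam_to_world"])[:3,2]; return o+r*d[v,u]/(r@zc)
K=np.array([[(w3(u,v)-PV)@a for a in(sy,su,sn)] for v,u in np.argwhere(m)]);K=K[(K[:,2]>40)&(K[:,2]<90)]; print(len(K),K.mean(0),np.percentile(K,[3,97],axis=0))
for a in(.42,0): print("ptr",a,wproj(ci,PV+23*su+44*(np.cos(a)*sn+np.sin(a)*sy)))
E
```

```text
[337.3 358.5 251. ]
xyz [-0.0053, -0.0061, 0.124] rot [-0.48, 0.86, 0.05] rows 2.485901477915828
cam in tool [ 81.6   0.7 -68.6]
531 [23.2  0.9 71.7] [[15.3 -7.8 61.1]
 [32.   7.6 75.8]]
ptr 0.42 (np.float64(316.07102198372763), np.float64(210.1427401115122))
ptr 0 (np.float64(339.43416407117223), np.float64(210.64268715114105))
```

Request:
jog_arm(
  increments=[
    {"xyz": [-0.005,-0.006,0.02],"delta_rot": [-0.5,0.9,0],"hand": 0.046},
    {"xyz": [-0.005,-0.006,0.06],"delta_rot": [-0.5,0.9,0],"hand": 0.046},
    {"xyz": [-0.005,-0.006,0.06],"delta_rot": [-0.5,0.9,0],"hand": 0.046},
    {"xyz": [-0.005,-0.006,0.06],"delta_rot": [-0.5,0.9,0],"hand": 0.046},
    {"xyz": [-0.005,-0.006,0.06],"delta_rot": [-0.5,0.9,0],"hand": 0.046},
  ],
)

```text
time: 3.8
position: [383.2, 362.7, 226.0]
ee_rot: [0.906, 0.105, 0.407, -0.047]
force: [0.2, -0.0, -0.3]
finger_gap: 45.8
finger_force: 0.0
```

```bash
python3 - <<'E'
from h import *
o=env.get_obs();print(o["position"],o["dq"]); inc(fork(20),R50)
E
```

```text
[383.2 362.7 226. ] [ 0. -0.  0. -0. -0. -0.]
xyz [-0.0153, -0.0115, 0.0734] rot [-0.97, 1.56, 0.78] rows 1.5165736058997208
```

```bash
python3 - <<'E'
from h import *
np.set_printoptions(precision=3)
o=env.get_obs();print(o["joint_positions"],o["joint_torque"],o["force"],R.from_quat(o["ee_rot"]).as_matrix()[:,2],z50)
E
```

```text
[ 0.649 -0.14   2.236 -0.922  0.391  2.742] [ -0.4   -22.983 -29.561  -0.648  -0.719   0.002] [ 0.221 -0.023 -0.32 ] [ 0.728  0.171 -0.663] [ 0.749  0.159 -0.643]
```

Joint 6 is at its limit (2.74). I'll back off and turn the tool half round about its axis, which also puts the camera below, clear of the hood.

Request:
jog_arm(
  increments=[
    {"xyz": [0,0,-0.05],"delta_rot": [0,0,0]},
    {"xyz": [0,0,-0.08],"delta_rot": [0,0,-8]},
    {"xyz": [0,0,-0.08],"delta_rot": [0,0,-90]},
    {"xyz": [0,0,-0.08],"delta_rot": [0,0,-90]},
    {"xyz": [0,0,-0.08],"delta_rot": [0,0,-90]},
    {"xyz": [0,0,-0.08],"delta_rot": [0,0,-90]},
    {"xyz": [0,0,-0.08],"delta_rot": [0,0,-90]},
    {"xyz": [0,0,-0.08],"delta_rot": [0,0,-90]},
    {"xyz": [0,0,-0.08],"delta_rot": [0,0,-90]},
    {"xyz": [0,0,-0.08],"delta_rot": [0,0,-90]},
    {"xyz": [0,0,-0.08],"delta_rot": [0,0,-90]},
    {"xyz": [0,0,-0.08],"delta_rot": [0,0,-90]},
  ],
)

```text
schema error: expected keys xyz, delta_rot, hand
```

```bash
python3 - <<'E'
from h import *
np.set_printoptions(precision=3)
o=env.get_obs()
Q=[[-1.35609,.2458,1.55905,0,1.33868,-.17408],[.649,-.14,2.236,-.922,.391,2.742],list(o["joint_positions"])]
X=[([246.32,-601.06,302.77],[.98116,.19317,0,-.00097]),([383.2,362.7,226.0],[.906,.105,.407,-.047]),(o["position"],o["ee_rot"])]
A=[];b=[]
for q,(x,r) in zip(Q,X):
    c1,s1=np.cos(q[0]),np.sin(q[0]); p=q[1]+q[2]; z=R.from_quat(r).as_matrix()[:,2]
    rc=np.array([c1,s1,0]); k=np.array([0,0,1.])
    # unknown r0,h,L1,L2,e,d6
    A.append(np.c_[rc,k,np.sin(q[1])*rc+np.cos(q[1])*k,np.sin(p)*rc+np.cos(p)*k,np.cos(p)*rc-np.sin(p)*k,z]); b.append(x)
A=np.vstack(A);b=np.hstack(b); s,res,rk,sv=np.linalg.lstsq(A,b,rcond=None); print(s,rk,A@s-b)
print(o["joint_positions"],o["position"]); 
E
```

```text
[ 593.067  -95.452   67.534   -4.293 -146.812 -188.914] 6 [-110.024  -23.993   -0.      -0.028    0.048    0.073    0.037   -0.06
   -0.073]
[ 0.649 -0.14   2.236 -0.922  0.391  2.742] [383.185 362.688 225.958]
```

Request:
jog_arm(
  increments=[
    {"xyz": [0,0,-0.05],"delta_rot": [0,0,0],"hand": 0.046},
    {"xyz": [0,0,-0.08],"delta_rot": [0,0,-8],"hand": 0.046},
    {"xyz": [0,0,-0.08],"delta_rot": [0,0,-90],"hand": 0.046},
    {"xyz": [0,0,-0.08],"delta_rot": [0,0,-90],"hand": 0.046},
    {"xyz": [0,0,-0.08],"delta_rot": [0,0,-90],"hand": 0.046},
    {"xyz": [0,0,-0.08],"delta_rot": [0,0,-90],"hand": 0.046},
    {"xyz": [0,0,-0.08],"delta_rot": [0,0,-90],"hand": 0.046},
    {"xyz": [0,0,-0.08],"delta_rot": [0,0,-90],"hand": 0.046},
    {"xyz": [0,0,-0.08],"delta_rot": [0,0,-90],"hand": 0.046},
    {"xyz": [0,0,-0.08],"delta_rot": [0,0,-90],"hand": 0.046},
    {"xyz": [0,0,-0.08],"delta_rot": [0,0,-90],"hand": 0.046},
    {"xyz": [0,0,-0.08],"delta_rot": [0,0,-90],"hand": 0.046},
  ],
)

```text
time: 5.0
position: [324.1, 349.2, 279.1]
ee_rot: [0.564, 0.716, 0.321, 0.255]
force: [-0.6, -0.5, 0.1]
finger_gap: 46.1
finger_force: 0.0
```

```bash
python3 - <<'E'
from h import *
o=env.get_obs(); print(o["position"],np.round(o["joint_positions"],3)); inc(fork(20)-90*z50,toolrot(z50,sy))
t=np.radians(42);yw=yaw+.12;z=np.array([np.sin(t)*np.cos(yw),np.sin(t)*np.sin(yw),-np.cos(t)]);Rn=toolrot(z,np.cross(z,[0,0,1])*-1)
print(R.from_quat(o["ee_rot"]).as_matrix(),Rn.as_matrix()); inc(PV+70*sn+20*sy-145*z,Rn)
E
```

```text
[324.1 349.2 279.1] [ 0.7 -0.4  2.3 -0.7  0.5  1. ]
xyz [0.0126, -0.0172, 0.0641] rot [-0.39, -2.04, -88.9] rows 10.35170910698926
[[-0.2  0.6  0.7]
 [ 1.   0.2  0.2]
 [-0.   0.7 -0.7]] [[-0.7 -0.3  0.6]
 [-0.2  0.9  0.2]
 [-0.7  0.  -0.7]]
xyz [0.0006, 0.0032, 0.0641] rot [2.01, 8.2, -93.54] rows 10.933234427660791
```

Request:
jog_arm(
  increments=[
    {"xyz": [0,0.003,0.03],"delta_rot": [2,8.2,-93.5],"hand": 0.046},
    {"xyz": [0,0.003,0.03],"delta_rot": [2,8.2,-93.5],"hand": 0.046},
    {"xyz": [0,0.003,0.03],"delta_rot": [2,8.2,-93.5],"hand": 0.046},
    {"xyz": [0,0.003,0.03],"delta_rot": [2,8.2,-93.5],"hand": 0.046},
    {"xyz": [0,0.003,0.03],"delta_rot": [2,8.2,-93.5],"hand": 0.046},
    {"xyz": [0,0.003,0.03],"delta_rot": [2,8.2,-93.5],"hand": 0.046},
    {"xyz": [0,0.003,0.03],"delta_rot": [2,8.2,-93.5],"hand": 0.046},
    {"xyz": [0,0.003,0.03],"delta_rot": [2,8.2,-93.5],"hand": 0.046},
    {"xyz": [0,0.003,0.03],"delta_rot": [2,8.2,-93.5],"hand": 0.046},
    {"xyz": [0,0.003,0.03],"delta_rot": [2,8.2,-93.5],"hand": 0.046},
    {"xyz": [0,0.003,0.03],"delta_rot": [2,8.2,-93.5],"hand": 0.046},
    {"xyz": [0,0.003,0.03],"delta_rot": [2,8.2,-93.5],"hand": 0.046},
  ],
)

```text
time: 6.2
position: [348.1, 354.9, 261.6]
ee_rot: [-0.15, 0.921, 0.06, 0.354]
force: [-0.4, -0.1, -1.1]
finger_gap: 45.9
finger_force: 0.0
```

```bash
cat >> h.py <<'E'
_t=np.radians(42);_y=yaw+.12;zn=np.array([np.sin(_t)*np.cos(_y),np.sin(_t)*np.sin(_y),-np.cos(_t)]);Rn=toolrot(zn,-np.cross(zn,[0,0,1]))
def fork(y,n=70): return PV+n*sn+y*sy-53.9*zn
E
python3 - <<'E'
from h import *
o=env.get_obs(); print(o["position"],np.round(o["joint_positions"],3)); inc(fork(20)-60*zn,Rn);inc(fork(20),Rn)
E
```

```text
[348.1 354.9 261.6] [ 0.6 -0.3  2.3 -0.4  0.5 -0.9]
xyz [-0.0037, -0.0019, 0.0649] rot [0.03, 0.03, -0.29] rows 1.300391908512148
xyz [-0.0036, -0.0019, 0.1249] rot [0.03, 0.03, -0.29] rows 2.499121715761299
```

Request:
jog_arm(
  increments=[
    {"xyz": [-0.003,-0.002,0.04],"delta_rot": [0,0,0],"hand": 0.046},
    {"xyz": [-0.003,-0.002,0.065],"delta_rot": [0,0,0],"hand": 0.046},
    {"xyz": [-0.003,-0.002,0.075],"delta_rot": [0,0,0],"hand": 0.046},
    {"xyz": [-0.003,-0.002,0.085],"delta_rot": [0,0,0],"hand": 0.046},
    {"xyz": [-0.003,-0.002,0.085],"delta_rot": [0,0,0],"hand": 0.046},
  ],
)

```text
time: 6.7
position: [404.8, 371.7, 198.7]
ee_rot: [-0.15, 0.922, 0.059, 0.352]
force: [-0.1, 0.2, 0.4]
finger_gap: 46.0
finger_force: 0.0
```

```bash
python3 - <<'E'
from h import *
o=env.get_obs(); print(o["position"],o["force"],np.round(o["joint_positions"],3)); inc(fork(20),Rn)
a=[]
for n in("wrist","scene"):
    ci,p,d=shot(n); np.savez(f"{n}3.npz",p=p,d=d,ci=np.array(ci,dtype=object)); a.append(p[...,::-1] if n=="wrist" else p[225:400,130:300,::-1])
    if n=="wrist": print(wproj(ci,PV+75*(np.cos(.3)*sn+np.sin(.3)*sy)))
cv2.imwrite("pics/a3.png",np.hstack([cv2.resize(a[0],(480,360)),cv2.resize(a[1],(320,360))]))
E
```

```text
[404.8 371.7 198.7] [-0.1  0.2  0.4] [ 0.6 -0.   2.2 -0.6  0.3 -0.8]
xyz [-0.0019, 0.0006, 0.0386] rot [-0.05, -0.13, -0.29] rows 0.7723116328290869
(np.float64(328.47713855574517), np.float64(296.3118686829374))
```

View pics/a3.png

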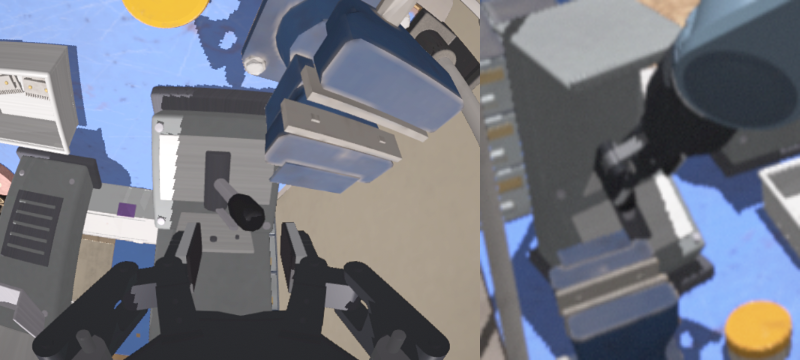

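The knob sits between the fingers at (245,212) in the left panel, with the plate dots at (225,238). Inserting the rest.

Request:
jog_arm(
  increments=[
    {"xyz": [-0.002,0,0.01],"delta_rot": [0,0,0],"hand": 0.046},
    {"xyz": [-0.002,0,0.02],"delta_rot": [0,0,0],"hand": 0.046},
    {"xyz": [-0.002,0,0.03],"delta_rot": [0,0,0],"hand": 0.046},
    {"xyz": [-0.002,0,0.036],"delta_rot": [0,0,0],"hand": 0.046},
    {"xyz": [-0.002,0,0.036],"delta_rot": [0,0,0],"hand": 0.046},
  ],
)

```text
time: 7.3
position: [429.1, 379.7, 172.6]
ee_rot: [-0.151, 0.922, 0.058, 0.352]
force: [-0.8, 0.6, 0.4]
finger_gap: 45.9
finger_force: 0.0
```

```bash
cat > st.py <<'E'
from h import *
o=env.get_obs(); p=o["position"]; g=p+53.9*R.from_quat(o["ee_rot"]).as_matrix()[:,2]-PV
print("t",round(o["time"],2),"grasp y,up,n",np.array([g@sy,g@su,g@sn]),"F y,u,n",np.array([o["force"]@a for a in(sy,su,sn)]),"q",np.round(o["joint_positions"],2))
print("sy in tool",np.round(R.from_quat(o["ee_rot"]).inv().apply(sy),3))
E
python3 st.py
```

```text
t 7.3 grasp y,up,n [18.9 -0.4 72. ] F y,u,n [ 0.7 -0.3  0.7] q [ 0.6  0.1  2.1 -0.6  0.3 -0.8]
sy in tool [-0.1  1.   0.1]
```

Request:
jog_arm(
  increments=[
    {"xyz": [0.001,-0.008,-0.001],"delta_rot": [0,0,0],"hand": 0.046},
    {"xyz": [0.001,-0.013,-0.001],"delta_rot": [0,0,0],"hand": 0.046},
    {"xyz": [0.001,-0.018,-0.001],"delta_rot": [0,0,0],"hand": 0.046},
    {"xyz": [0.002,-0.022,-0.002],"delta_rot": [0,0,0],"hand": 0.046},
    {"xyz": [0.002,-0.022,-0.002],"delta_rot": [0,0,0],"hand": 0.046},
  ],
)

```text
time: 7.8
position: [433.7, 358.0, 174.1]
ee_rot: [-0.15, 0.921, 0.059, 0.353]
force: [0.1, 1.4, 0.8]
finger_gap: 46.1
finger_force: 0.4
```

```bash
python3 st.py
```

```text
t 7.8 grasp y,up,n [-3.3  0.6 73.2] F y,u,n [1.4 0.9 0.4] q [ 0.5  0.   2.2 -0.5  0.3 -0.9]
sy in tool [-0.1  1.   0.1]
```

Request:
jog_arm(
  increments=[
    {"xyz": [0,-0.002,0],"delta_rot": [0,0,0],"hand": 0.046},
    {"xyz": [0,-0.004,0],"delta_rot": [0,0,0],"hand": 0.046},
    {"xyz": [0,-0.006,0],"delta_rot": [0,0,0],"hand": 0.046},
    {"xyz": [0,-0.006,0],"delta_rot": [0,0,0],"hand": 0.046},
  ],
)

```text
time: 8.2
position: [435.0, 353.6, 174.3]
ee_rot: [-0.151, 0.921, 0.06, 0.354]
force: [-4.4, 5.1, 2.9]
finger_gap: 46.0
finger_force: 2.7
```

```bash
python3 st.py
```

```text
t 8.2 grasp y,up,n [-7.7  1.1 73.1] F y,u,n [ 5.9 -0.6  4.2] q [ 0.5  0.   2.2 -0.5  0.3 -0.9]
sy in tool [-0.1  1.   0.1]
```

Request:
jog_arm(
  increments=[
    {"xyz": [0,-0.002,0],"delta_rot": [0,0,0],"hand": 0.046},
    {"xyz": [0,-0.003,0],"delta_rot": [0,0,0],"hand": 0.046},
    {"xyz": [0,-0.003,0],"delta_rot": [0,0,0],"hand": 0.046},
  ],
)

```text
time: 8.5
position: [435.7, 351.2, 174.4]
ee_rot: [-0.152, 0.921, 0.061, 0.354]
force: [-8.0, 6.9, 3.9]
finger_gap: 45.7
finger_force: 4.9
```

Request:
jog_arm(
  increments=[
    {"xyz": [0,-0.002,0],"delta_rot": [0,0,0],"hand": 0.046},
    {"xyz": [0,-0.003,0],"delta_rot": [0,0,0],"hand": 0.046},
    {"xyz": [0,-0.003,0],"delta_rot": [0,0,0],"hand": 0.046},
  ],
)

```text
time: 8.8
position: [436.3, 349.2, 174.7]
ee_rot: [-0.152, 0.921, 0.062, 0.354]
force: [-13.0, 11.3, 6.5]
finger_gap: 45.6
finger_force: 7.7
```

```bash
python3 st.py
```

```text
t 8.8 grasp y,up,n [-12.1   1.7  73.2] F y,u,n [13.8 -3.8 11.7] q [ 0.5  0.   2.2 -0.5  0.2 -1. ]
sy in tool [-0.1  1.   0.1]
```

```bash
python3 - <<'E'
from h import *
a=[]
for n in("wrist","side"):
    ci,p,d=shot(n); np.savez(f"{n}4.npz",p=p,d=d,ci=np.array(ci,dtype=object)); a.append(p[150:390,160:480,::-1] if n=="wrist" else p[180:380,150:330,::-1])
cv2.imwrite("pics/a4.png",np.hstack([cv2.resize(a[0],(480,360),interpolation=2),cv2.resize(a[1],(320,360),interpolation=2)]))
E
```

```text
(no output)
```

View pics/a4.png

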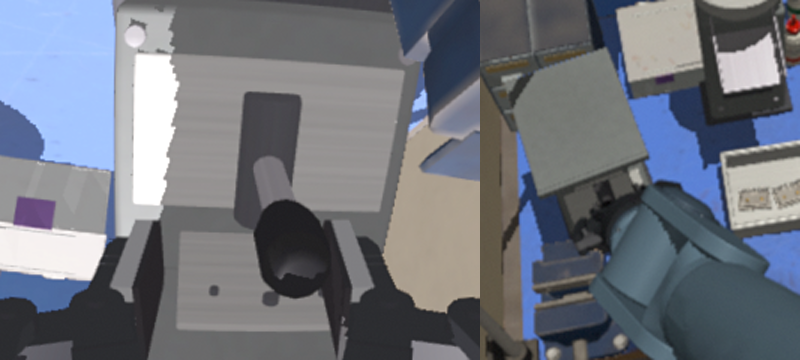

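The wrist crop shows the handle held against the left pad, still leaning to run. The centre dot is at (270,298), and the pointer is hidden behind the knob. Force is building as expected, so I'll continue in small steps.

Request:
jog_arm(
  increments=[
    {"xyz": [0,-0.002,0],"delta_rot": [0,0,0],"hand": 0.046},
    {"xyz": [0,-0.003,0],"delta_rot": [0,0,0],"hand": 0.046},
    {"xyz": [0,-0.003,0],"delta_rot": [0,0,0],"hand": 0.046},
  ],
)

```text
time: 9.2
position: [438.1, 343.7, 173.3]
ee_rot: [-0.151, 0.922, 0.058, 0.352]
force: [-0.9, -0.5, 0.2]
finger_gap: 46.1
finger_force: 0.0
```

```bash
python3 st.py; python3 - <<'E'
from h import *
f=np.load("wrist4.npz",allow_pickle=True); ci=f["ci"].item(); print(ang(ci,358,328,0))
print([wproj(ci,PV+75*(np.cos(a)*sn+np.sin(a)*sy)) for a in(0,.1,.2)])
E
```

```text
t 9.2 grasp y,up,n [-18.2   1.   71.7] F y,u,n [-0.3 -0.6  0.7] q [ 0.5  0.   2.2 -0.5  0.2 -1. ]
sy in tool [-0.1  1.   0.1]
(np.float64(0.02916774250960448), np.float64(71.01324903280894))
[(np.float64(354.5310241266685), np.float64(333.6814297714111)), (np.float64(372.9946406833382), np.float64(333.26253025910944)), (np.float64(390.288786085561), np.float64(331.66348475229466))]
```

The force dropped to zero, so that was the click. I'll withdraw straight back and check the pointer.

Request:
jog_arm(
  increments=[
    {"xyz": [0,0.008,0],"delta_rot": [0,0,0],"hand": 0.046},
    {"xyz": [0,0.008,-0.02],"delta_rot": [0,0,0],"hand": 0.046},
    {"xyz": [0,0.008,-0.05],"delta_rot": [0,0,0],"hand": 0.046},
    {"xyz": [0,0.008,-0.1],"delta_rot": [0,0,0],"hand": 0.046},
    {"xyz": [0,0.008,-0.1],"delta_rot": [0,0,0],"hand": 0.046},
    {"xyz": [0,0.008,-0.1],"delta_rot": [0,0,0],"hand": 0.046},
  ],
)

```text
time: 9.8
position: [372.5, 329.9, 249.8]
ee_rot: [-0.15, 0.921, 0.059, 0.354]
force: [0.8, 0.2, -0.6]
finger_gap: 46.0
finger_force: 0.0
```

```bash
python3 st.py; python3 - <<'E'
from h import *
ci,p,d=shot("wrist"); np.savez("wrist5.npz",p=p,d=d,ci=np.array(ci,dtype=object))
u,v=map(int,wproj(ci,PV+23*su+44*sn)); print(u,v,[wproj(ci,PV+23*su+44*(np.cos(a)*sn+np.sin(a)*sy)) for a in(.42,0,-.42)])
u0,v0=max(u-80,0),min(max(v-60,0),360)
cv2.imwrite("pics/w5.png",cv2.resize(p[v0:v0+120,u0:u0+160,::-1],(640,480),interpolation=2)); print(u0,v0)
E
```

```text
t 9.8 grasp y,up,n [-18.   -0.9 173.5] F y,u,n [ 0.   0.3 -1. ] q [ 0.6 -0.3  2.3 -0.3  0.5 -1.1]
sy in tool [-0.1  1.   0.1]
329 259 [(np.float64(353.0525537869761), np.float64(258.8624924737565)), (np.float64(329.8841659810626), np.float64(259.77205544762984)), (np.float64(305.3024696499356), np.float64(256.5017435582323))]
249 199
```

View pics/w5.png

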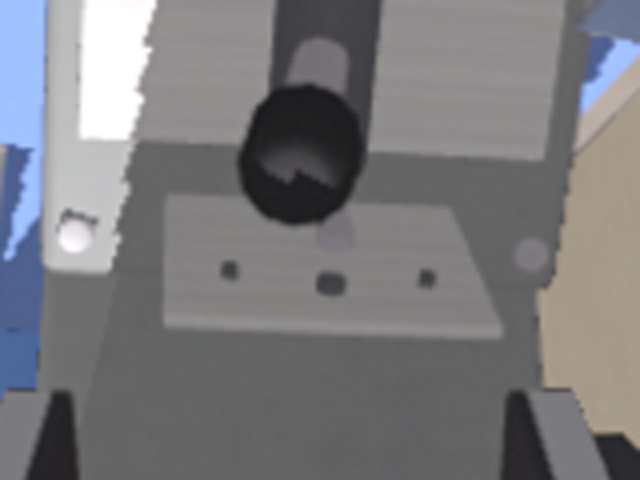

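The pointer tip at (336,235) stands over the large centre dot at (331,284), so the selector is off. Now the tray.

```bash
cat >> h.py <<'E'
_a=np.radians(35); zt=np.array([np.sin(_a),0,-np.cos(_a)]); Rt=toolrot(zt,[0,1,0])
E
python3 - <<'E'
from h import *
F=np.array([564,168,80.])
a=inc([380,260,330],Rt); inc(F-130*zt,Rt,a)
f=np.load("side0.npz",allow_pickle=True); ci=f["ci"].item(); d=f["d"]; C=cloud(ci,d)
v,u=np.mgrid[:480,:640]
m=(d>0)&(u>270)&(u<345)&(v>225)&(v<258)&(C[...,2]<80)&(C[...,2]>8)&(C[...,1]>110)&(C[...,1]<225); print("front of feeder foot",np.percentile(C[m&(C[...,0]>590)],[2,50],axis=0))
m=(d>0)&(C[...,0]>545)&(C[...,0]<585)&(C[...,1]>110)&(C[...,1]<225)&(C[...,2]>30)&(C[...,2]<60); print("far rim",np.percentile(C[m],[5,50,95],axis=0))
E
```

```text
xyz [-0.0438, -0.0683, -0.0712] rot [11.65, 6.82, 14.5] rows 2.306245468053541
xyz [-0.0073, -0.092, 0.1803] rot [0.0, 0.0, 0.0] rows 4.0514303847496365
front of feeder foot [[634.4 115.6   8.9]
 [638.4 170.9  38.2]]
far rim [[557.9 113.6  32.2]
 [560.8 166.2  40.8]
 [565.8 219.5  45.8]]
```

Request:
jog_arm(
  increments=[
    {"xyz": [-0.044,-0.068,-0.071],"delta_rot": [11.7,6.8,14.5],"hand": 0.06},
    {"xyz": [-0.044,-0.068,-0.071],"delta_rot": [11.7,6.8,14.5],"hand": 0.06},
    {"xyz": [-0.044,-0.068,-0.071],"delta_rot": [11.7,6.8,14.5],"hand": 0.06},
    {"xyz": [-0.044,-0.068,-0.071],"delta_rot": [11.7,6.8,14.5],"hand": 0.06},
    {"xyz": [-0.044,-0.068,-0.071],"delta_rot": [11.7,6.8,14.5],"hand": 0.06},
  ],
)

```text
time: 10.35
position: [380.2, 260.5, 327.3]
ee_rot: [-0.001, 0.954, -0.001, 0.299]
force: [-0.1, -0.6, 0.2]
finger_gap: 60.1
finger_force: 0.0
```

```bash
python3 - <<'E'
from h import *
inc(np.array([564,168,80.])-130*zt,Rt); print(env.get_obs()["joint_positions"])
E
```

```text
xyz [-0.0093, -0.0922, 0.1782] rot [-0.1, -0.22, 0.1] rows 4.016951486376991
[ 0.5 -0.4  2.2 -0.3  0.8 -1. ]
```

Request:
jog_arm(
  increments=[
    {"xyz": [-0.005,-0.092,0.03],"delta_rot": [0,0,0],"hand": 0.06},
    {"xyz": [-0.005,-0.092,0.07],"delta_rot": [0,0,0],"hand": 0.06},
    {"xyz": [-0.009,-0.092,0.178],"delta_rot": [-0.1,-0.2,0.1],"hand": 0.06},
    {"xyz": [-0.009,-0.092,0.178],"delta_rot": [-0.1,-0.2,0.1],"hand": 0.06},
    {"xyz": [-0.009,-0.092,0.178],"delta_rot": [-0.1,-0.2,0.1],"hand": 0.06},
    {"xyz": [-0.009,-0.092,0.178],"delta_rot": [-0.1,-0.2,0.1],"hand": 0.06},
    {"xyz": [-0.009,-0.092,0.178],"delta_rot": [-0.1,-0.2,0.1],"hand": 0.06},
  ],
)

```text
time: 11.05
position: [488.7, 168.8, 187.5]
ee_rot: [0.0, 0.954, 0.001, 0.301]
force: [0.4, -0.1, 0.2]
finger_gap: 60.3
finger_force: 0.0
```

```bash
python3 - <<'E'
from h import *
inc(np.array([564,168,80.]),Rt); print(env.get_obs()["position"],env.get_obs()["joint_positions"])
ci,p,d=shot("wrist"); cv2.imwrite("pics/w6.png",p[...,::-1]); print(wproj(ci,[566,168,43]),wproj(ci,[606,168,20]))
E
```

```text
xyz [-0.0001, -0.001, 0.1312] rot [0.08, -0.01, -0.04] rows 2.625022433943328
[488.7 168.8 187.5] [ 0.1 -0.1  2.2 -0.2  0.4 -1.3]
(np.float64(319.42555009606923), np.float64(214.58089231326824)) (np.float64(319.5915072856508), np.float64(225.7847850206164))
```

View pics/w6.png

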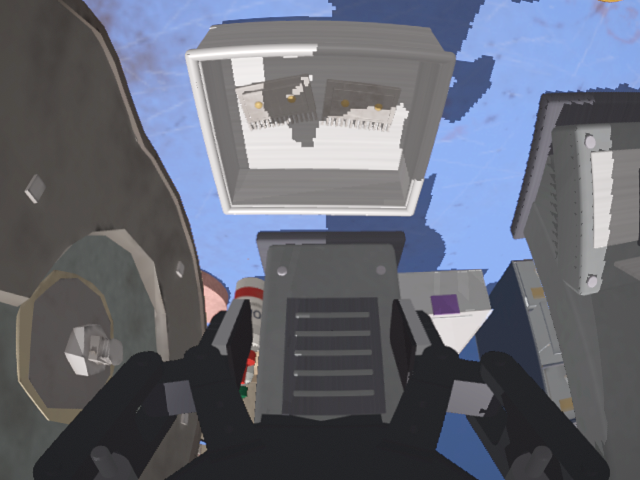

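The wrist view shows the far rim at row 213, centred on column 320, with the feeder foot at row 235. The blades are in the tray. The gap behind the lip is free. I'll narrow the fingers to stay clear of the grinder on the left and go in.

Request:
jog_arm(
  increments=[
    {"xyz": [0,0,0],"delta_rot": [0,0,0],"hand": 0.03},
    {"xyz": [0,0,0.03],"delta_rot": [0,0,0],"hand": 0.03},
    {"xyz": [0,0,0.06],"delta_rot": [0,0,0],"hand": 0.03},
    {"xyz": [0,0,0.08],"delta_rot": [0,0,0],"hand": 0.03},
    {"xyz": [0,0,0.09],"delta_rot": [0,0,0],"hand": 0.03},
    {"xyz": [0,0,0.1],"delta_rot": [0,0,0],"hand": 0.03},
    {"xyz": [0,0,0.1],"delta_rot": [0,0,0],"hand": 0.03},
  ],
)

```text
time: 11.8
position: [547.7, 169.0, 108.1]
ee_rot: [0.0, 0.953, 0.001, 0.303]
force: [-0.5, -0.5, 0.9]
finger_gap: 29.8
finger_force: 0.0
```

```bash
python3 - <<'E'
from h import *
inc(np.array([564,168,80.]),Rt); o=env.get_obs();print(o["position"],o["force"],o["joint_positions"])
ci,p,d=shot("wrist"); cv2.imwrite("pics/w7.png",p[...,::-1])
E
```

```text
xyz [0.0029, -0.0011, 0.0323] rot [0.1, 0.25, -0.07] rows 0.6493121880745619
[547.7 169.  108.1] [-0.5 -0.5  0.9] [ 0.1  0.2  2.1 -0.3  0.2 -1.2]
```

View pics/w7.png

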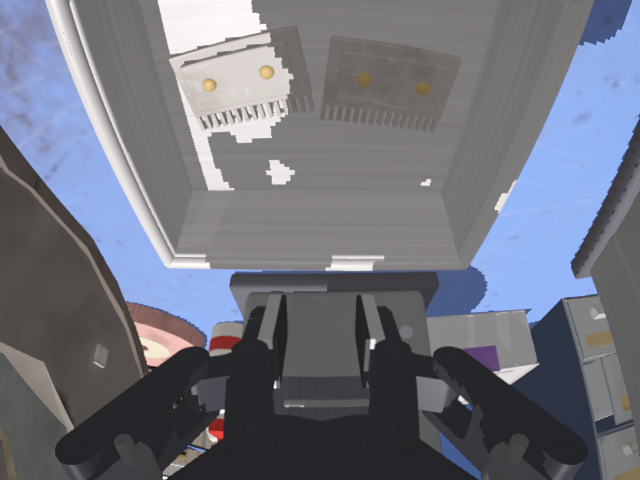

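```bash
cat >> h.py <<'E'
_a=np.radians(30); zu=np.array([np.sin(_a),0,-np.cos(_a)]); Ru=toolrot(zu,[0,1,0])
E
python3 - <<'E'
from h import *
o=env.get_obs(); print(np.round(o["joint_positions"],3).tolist())
inc([552,169,105],Ru); inc([560,169,90],Ru)
E
```

```text
[0.124, 0.193, 2.108, -0.3, 0.238, -1.176]
xyz [-0.0016, -0.0001, 0.0053] rot [0.11, 5.27, -0.07] rows 0.6141674407540694
xyz [0.0005, -0.0001, 0.0222] rot [0.11, 5.27, -0.07] rows 0.6141674407540694
```

Request:
jog_arm(
  increments=[
    {"xyz": [0,0,0.006],"delta_rot": [0,3,0],"hand": 0.03},
    {"xyz": [0,0,0.012],"delta_rot": [0,5.3,0],"hand": 0.03},
    {"xyz": [0,0,0.017],"delta_rot": [0,5.3,0],"hand": 0.03},
    {"xyz": [0,0,0.022],"delta_rot": [0,5.3,0],"hand": 0.03},
    {"xyz": [0,0,0.022],"delta_rot": [0,5.3,0],"hand": 0.03},
  ],
)

```text
time: 12.35
position: [559.9, 168.9, 89.5]
ee_rot: [0.0, 0.966, 0.001, 0.258]
force: [0.5, -0.9, -0.1]
finger_gap: 29.6
finger_force: 0.0
```

```bash
python3 - <<'E'
from h import *
o=env.get_obs(); print(o["position"],o["force"],np.round(o["joint_positions"],3).tolist())
inc([560,169,90],Ru)
print(R.from_quat(o["ee_rot"]).inv().apply([-100,0,0]),R.from_quat(o["ee_rot"]).as_matrix()[:,2]*73+o["position"])
E
```

```text
[559.9 168.9  89.5] [ 0.5 -0.9 -0.1] [0.117, 0.264, 2.045, -0.182, 0.318, -1.295]
xyz [-0.0004, 0.0001, -0.0004] rot [0.09, -0.08, -0.07] rows 0.016542178608409674
[ 86.7  -0.  -49.9] [596.3 169.   26.2]
```

Request:
jog_arm(
  increments=[
    {"xyz": [0.0035,0,-0.002],"delta_rot": [0,0,0],"hand": 0.03},
    {"xyz": [0.007,0,-0.004],"delta_rot": [0,0,0],"hand": 0.03},
    {"xyz": [0.0105,0,-0.006],"delta_rot": [0,0,0],"hand": 0.03},
    {"xyz": [0.014,0,-0.008],"delta_rot": [0,0,0],"hand": 0.03},
    {"xyz": [0.0175,0,-0.01],"delta_rot": [0,0,0],"hand": 0.03},
  ],
)

```text
time: 12.85
position: [540.1, 169.0, 90.3]
ee_rot: [0.0, 0.966, 0.001, 0.259]
force: [2.0, -0.2, 0.2]
finger_gap: 30.0
finger_force: 1.0
```

```bash
cat > tr.py <<'E'
from h import *
o=env.get_obs(); print(o["time"],o["position"],o["force"])
ci,p,d=shot("side"); C=cloud(ci,d); v,u=np.mgrid[:480,:640]
m=(d>0)&(C[...,2]>36)&(C[...,2]<50)&(C[...,0]>300)&(C[...,0]<600)&(C[...,1]>95)&(C[...,1]<240)
P=C[m]; print("near rim x",np.percentile(P[:,0],[2,5,95]),"y",np.percentile(P[:,1],[2,98]),len(P), "z",P[:,2].mean())
cv2.imwrite("pics/tr.png",p[...,::-1])
E
python3 tr.py
```

```text
12.85 [540.1 169.   90.3] [ 2.  -0.2  0.2]
near rim x [441.1 441.8 522.7] y [194.1 230.6] 133 z 42.70643932697874
```

Request:
jog_arm(
  increments=[
    {"xyz": [0.0069,0,-0.004],"delta_rot": [0,0,0],"hand": 0.03},
    {"xyz": [0.0139,0,-0.008],"delta_rot": [0,0,0],"hand": 0.03},
    {"xyz": [0.0208,0,-0.012],"delta_rot": [0,0,0],"hand": 0.03},
    {"xyz": [0.0277,0,-0.016],"delta_rot": [0,0,0],"hand": 0.03},
    {"xyz": [0.0346,0,-0.02],"delta_rot": [0,0,0],"hand": 0.03},
    {"xyz": [0.0416,0,-0.024],"delta_rot": [0,0,0],"hand": 0.03},
    {"xyz": [0.0485,0,-0.028],"delta_rot": [0,0,0],"hand": 0.03},
    {"xyz": [0.0554,0,-0.032],"delta_rot": [0,0,0],"hand": 0.03},
    {"xyz": [0.0624,0,-0.036],"delta_rot": [0,0,0],"hand": 0.03},
    {"xyz": [0.0693,0,-0.04],"delta_rot": [0,0,0],"hand": 0.03},
    {"xyz": [0.0745,0,-0.043],"delta_rot": [0,0,0],"hand": 0.03},
    {"xyz": [0.0745,0,-0.043],"delta_rot": [0,0,0],"hand": 0.03},
  ],
)

```text
time: 14.1
position: [453.7, 169.1, 90.5]
ee_rot: [0.0, 0.966, 0.001, 0.259]
force: [2.8, 0.7, 5.6]
finger_gap: 30.0
finger_force: 2.7
```

```bash
python3 tr.py; python3 - <<'E'
from h import *
print(np.round(R.from_quat(env.get_obs()["ee_rot"]).inv().apply([[12,0,0],[12,0,100]]),1))
E
```

```text
14.1 [453.7 169.1  90.5] [2.8 0.7 5.6]
near rim x [355.4 356.1 415.4] y [198.5 230.7] 119 z 42.921897584689496
[[-10.4   0.    6. ]
 [-60.4   0.2 -80.6]]
```

Request:
jog_arm(
  increments=[
    {"xyz": [-0.005,0,0.003],"delta_rot": [0,0,0],"hand": 0.03},
    {"xyz": [-0.01,0,0.006],"delta_rot": [0,0,0],"hand": 0.03},
    {"xyz": [-0.016,0,-0.003],"delta_rot": [0,0,0],"hand": 0.03},
    {"xyz": [-0.025,0,-0.02],"delta_rot": [0,0,0],"hand": 0.03},
    {"xyz": [-0.06,0,-0.08],"delta_rot": [0,0,0],"hand": 0.03},
    {"xyz": [-0.06,0,-0.08],"delta_rot": [0,0,0],"hand": 0.03},
    {"xyz": [-0.06,0,-0.08],"delta_rot": [0,0,0],"hand": 0.03},
    {"xyz": [-0.06,0,-0.08],"delta_rot": [0,0,0],"hand": 0.03},
    {"xyz": [-0.06,0,-0.08],"delta_rot": [0,0,0],"hand": 0.03},
  ],
)

```text
time: 15.05
position: [464.8, 168.5, 187.3]
ee_rot: [0.0, 0.967, 0.001, 0.256]
force: [-0.2, -0.5, -0.9]
finger_gap: 30.0
finger_force: 0.0
```

```bash
python3 tr.py; python3 - <<'E'
from h import *
a=cv2.imread("pics/tr.png")[180:420,150:470]; ci,p,d=shot("wrist")
cv2.imwrite("pics/fin.png",np.hstack([cv2.resize(a,(400,300)),cv2.resize(p[...,::-1],(400,300))]))
E
```

```text
15.05 [464.8 168.5 187.3] [-0.2 -0.5 -0.9]
near rim x [355.1 355.4 466.6] y [169.2 230.7] 235 z 42.664990034738665
```

View pics/fin.png

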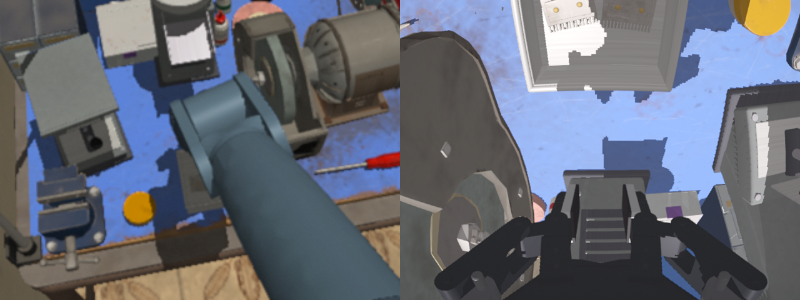

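The tray is flat and about 94 mm out, with both blades in it (right panel, top). The bystanders are in place and the gripper is clear, so I'm handing in.

```bash
python3 -c "
from cell import env
print(env.job_done())"
```

```text
the job is handed in; nothing more can be done
None
```

The feeder toggle is at centre off (felt the click, then saw the pointer over the middle dot). The tray was then drawn about 94 mm straight out, flat with both blades in it. The bystanders look undisturbed, and the job is handed in with no verdict returned.

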